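# Move a freshly lacquered sign disc to the drying rack with a spatula

## Task

The face of the round grey sign lying under the little bridge shelf has just been lacquered, so it must not be touched by the gripper: slide the spatula under it, lift it clear, carry it face up to the two-rail rack and set it down gently, centred across both rails. Then lay the spatula flat on its black mat again, blade pointing the same way as it did, and leave the pen cup, the tape roll and the tissue box where they are.

Things in the scene. Friction and masses are not known exactly. Their poses are not given: they have to be found in the camera images.
- spatula: flat lifter, 0.2 kg. Steel blade 90 long (x) x 66 wide (y) x 2 thick; origin at the centre of its underside, x to the straight front edge, z up. From the rear edge's middle (x -45, z 1) a neck and then a wooden handle bar rise back and up, leaning 36 degrees from the blade's normal towards -x. Bar 18 wide (y), 22 deep, from 36 to 106 mm along the lean
- spatula_grip (a point): middle of the handle bar, on its axis, 70 mm along the lean: at (-86, 0, 57.5) mm in the spatula's frame; pinch it across y (18 mm)
- spatula_tip (a point): middle of the blade's front edge, underside: at (45, 0, 0) mm in the spatula's frame
- sign: round rigid grey plastic disc, diameter 110, 6 thick; the underside's rim is bevelled: flat to radius 46, from there rising to 4 mm height at radius 55. Origin at the centre of the underside, z up through the lacquered face. About 0.08 to 0.17 kg. It starts flat on the bay's deck
- bay: fixed. Deck x -105 to 110, 190 wide (y), 12 high; origin on the desk; open to -x. Across the back a lip, front face at x = 95, top at 26 mm: the sign can be pushed against it. A bridge shelf crosses from x = -32 to 40 on side walls (inner faces y = +-95); underside 138 mm above the desk, with the drawer box on it solid up to 190 mm
- bay_deck (a point): point on the deck's top, at (40, 0, 12) mm in the bay's frame: where the sign's centre is when it lies against the lip, midway across
- rack: fixed aluminium drying rack. Base plate 110 (x) x 112 (y) x 6 high, origin at the centre of its underside; on it two rails along x, 90 long, 13 wide, tops at 42 mm, centred at y = +-49.5 so that the gap between them is 86 wide; open at both ends
- rack_top (a point): centre of the rack between the rails, at the height of the rail tops (42 mm): the sign's centre goes here
- mat: fixed black rubber mat, 200 (x) x 120 (y) x 4 thick, origin at the centre of its underside. The spatula starts flat on it, blade pointing to the mat's +x, its origin near x = 25 mm in the mat's frame, and goes back there
- pen_cup: bystander: wooden open cup, radius 36, 95 high, origin under its centre
- tape_roll: bystander: cardboard ring lying flat, outer radius 42, 24 high, origin under its centre
- tissue_box: bystander: cardboard box 90 (x) x 210 (y) x 62 high, origin under its centre
Things that resemble listed ones, but are neither listed nor needed, are in the scene too. Of the things like the sign, leave any that is turquoise; of the rest the smaller one is meant. There is more than one size of the rack; the job needs the larger.

How it is judged:
By the outcome, as a careful person would: the job done as asked, in the order asked, and still so for the second after the job is handed in, with the robot touching nothing.
It also fails if it takes over 69 s, if anything falls off the work surface, if the arm or the gripper's body presses on something with over 40 N, if the wrist force passes 120 N, or if a joint passes its speed limit or range.

## Robot

A 6-joint arm with a two-finger parallel gripper is mounted at the origin on the work surface. World frame = base frame: x ahead of the robot, y to its left, z up, the work surface at z = 0. Lengths are in m, angles in rad, forces in N, time in s.
With the tool pointing down it reaches from about 0.35 to 0.975 m from the base axis. Payload 4.9 kg.
Tool frame: the origin (TCP) lies on the centre line of the jaws, within the pads' length; the fingertips stand 25 mm ahead of it and the grasp point (between the pads) lies 6 mm ahead of it; z points along the fingers, y is the line along which they close (so a half turn about z gives the same grasp; the last joint's range is limited). The gripper opens to 85 mm and grips with 20 to 120 N. Pads are 22 mm wide; open, the fingers measure 114 mm over their backs; the gripper's body (76 mm by 85 mm) begins 54 mm behind the grasp point. The pads swing forward as they close: fully open they stand 13 mm farther back than shut.
Start: joints at [-1.312, 0.053, 1.613, -0, 1.476, -0.119], TCP at [0.231, -0.581, 0.256] pointing down, gripper open.
Joint ranges: [-3.01, 3.01], [-1.01, 2.22], [0.06, 2.58], [-1.02, 4.17], [0.09, 2.62], [-3.14, 3.14]. Speed limits (rad/s): [2.57, 2.57, 3.14, 3.14, 3.14, 3.14].

## Interface

Orientations are given as a unit quaternion [w, x, y, z].
In Python, from plant import state, grab_frame, get_calibration, job gives the robot as it stands. The module is installed in compiled form; this text tells all that it offers.
- The arm moves only by the tool move_arm, never from a script. Its argument "targets" is a list that holds one entry, the list of rows, each a list of 5 numbers: the opening in per cent of the stroke, from 0 (shut) to 100 (fully open), then the shift along the tool's x, y, z as a fraction of full scale, then the turn about the tool's z as a fraction of full scale. A call has 1 to 5 rows; each row shifts and turns the commanded pose from where the row before left it, along the tool's axes as they then stand; what a row does not reach is not made up. Full scale, the value 1, is 0.6 m for a shift and 6 degrees for a turn. A row lasts 1/12 s, in which the tool goes at most 41.7 mm and 7.16 degrees, less where a joint would pass 70% of its speed; a pose out of reach is approached as far as the arm can. A call with a number of a shift or a turn outside -1 to 1 is refused whole. A call with a gripper value outside its range is refused whole. The fingers move at their own pace and stop on an object; the grip force is fixed at half the most. Time passes only in rows, so rows that do not move let the fingers close. It gives the time, the measured TCP pose, the force, the opening and the grip force at its end, in the units of the state.
- state(): the state, without advancing time (a new reading comes with each control period).
- grab_frame(name): name is "side" or "top"; returns the picture (400x640x3 uint8, red, green, blue); there is no depth.
- get_calibration(name): a dict with "vertical_fov" (degrees; the focal length in pixels is half the picture's height over the tangent of half this angle, whatever the lens; pixels are square), "cx", "cy" (the principal point, pixels), "R" (3x3) and "t" (3): a world point X has camera coordinates R X + t. Camera axes: x right, y down, z forward; pixel columns grow to the right and rows downward; lengths in m; the calibration is good to about 2 mm. A picture is of the moment at which its call begins. get_calibration takes no time and is no camera call.
- job.job_done(): hands the job in; it is judged then, once.
The state is a dict: "time": time; "joint_pos": joint angles; "joint_vel": joint speeds; "joint_efforts": joint torques, N m; "tool_pos": TCP position; "tool_rot": TCP orientation; "contact_force": force on the tool from outside, world axes, zero at the start; "ft_torque": the same for the moment, N m; "gripper_width": opening from 0.0 (shut) to 1.0 (fully open); "grasp_force": force on a finger pad.
Only numpy, scipy, OpenCV 4.12 (cv2) and the standard library are available. Lean on these libraries where they do the work, as an engineer would, in place of code of your own. Each camera call takes 0.05 s, during which the arm holds its last target. There are 200 camera calls.

## Working session

There is one attempt and no reset: what is moved stays moved. The work goes in short steps, Python scripts to look and compute and a tool call to move; the robot and the scene stay as the last step left them, time stands still between calls to the robot, and variables do not carry over. Pictures are saved under pics/ and viewed, at most 10 in all, crops included, and the job is handed in when it is done.

Besides the shell and the picture viewer there is one more tool, called after "Emit:" by a JSON object that holds its "api" and its "payload". move_arm: Moves the arm, as the interface text tells. Shift numbers are shares of 0.6 m and turn numbers shares of 6 degrees, none past 1 either way. Its arguments: {"type":"object","properties":{"targets":{"type":"array"}},"required":["targets"]}

```bash
mkdir -p pics
python3 - <<'E'
from plant import *
import cv2,numpy as np
for n in("top","side"):
    cv2.imwrite(f"pics/{n}0.png",grab_frame(n)[:,:,::-1]); c=get_calibration(n)
    print(n,c)
s=state();print(s)
E
```

```text
top {'vertical_fov': 45.608174392647356, 'cx': 313.9697858819236, 'cy': 198.42648497402274, 'R': array([[ 1.45911924e-03, -9.99989685e-01, -4.30128755e-03],
       [-9.80199076e-01, -5.78519302e-04, -1.98013730e-01],
       [ 1.98009199e-01,  4.50504372e-03, -9.80189809e-01]]), 't': array([-0.0999739 ,  0.5925259 ,  1.39380917])}
side {'vertical_fov': 57.44237458438804, 'cx': 321.0700192640555, 'cy': 201.31025807652662, 'R': array([[-0.84737135, -0.53098956, -0.00344584],
       [-0.33201736,  0.53488672, -0.77695602],
       [ 0.41439867, -0.6572262 , -0.62954544]]), 't': array([0.44613101, 0.29869751, 0.57062559])}
{'time': 0.1, 'joint_pos': array([-1.31196838e+00,  5.33121342e-02,  1.61416935e+00,  3.34641676e-05,
        1.47601427e+00, -1.19001993e-01]), 'joint_vel': array([ 0.00096576, -0.00258861, -0.00395396,  0.00119173, -0.00231653,
       -0.00020564]), 'joint_efforts': array([ 2.40331810e-04, -3.94903779e+01, -3.71363533e+01, -8.79080949e-05,
        3.91446098e-03, -1.71683723e-05]), 'tool_pos': array([ 0.23043712, -0.58040339,  0.25516516]), 'tool_rot': array([-9.50388376e-04,  9.82208430e-01,  1.87791624e-01, -4.98566936e-05]), 'contact_force': array([-0.25546385,  0.7507753 , -0.04699352]), 'ft_torque': array([ 0.0472098 , -0.03506313, -0.00887198]), 'grasp_force': 0.0, 'gripper_width': 1.0012065566395154}
```

View pics/top0.png

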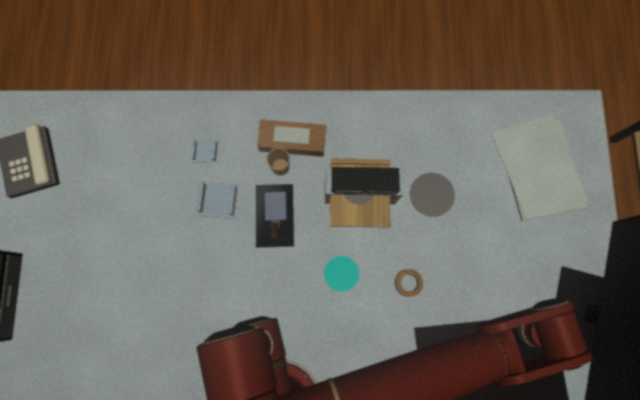

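View pics/side0.png

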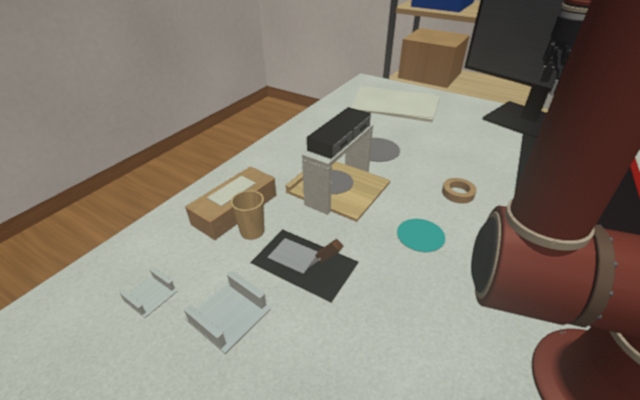

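The top view shows the spatula on its mat at about (275,210), the bay at (360,193) with the sign under its shelf at (360,198), and the large rack at (218,199). The turquoise disc is at (341,273) and the bigger grey one at (432,195). Next I'll enlarge both views.

```bash
cat > h.py <<'E'
from plant import *
import cv2,numpy as np
def cal(n):
    c=get_calibration(n); return c,200/np.tan(np.radians(c["vertical_fov"]/2))
def px2w(n,u,v,z):
    c,f=cal(n); d=c["R"].T@np.array([(u-c["cx"])/f,(v-c["cy"])/f,1]); o=-c["R"].T@c["t"]
    return o+d*(z-o[2])/d[2]
def w2px(n,P):
    c,f=cal(n); p=c["R"]@np.asarray(P,float)+c["t"]; return np.array([c["cx"]+f*p[0]/p[2],c["cy"]+f*p[1]/p[2]])
def crop(img,x0,y0,w,h,k,fn):
    im=cv2.resize(img[y0:y0+h,x0:x0+w],None,fx=k,fy=k,interpolation=cv2.INTER_CUBIC)
    for i in range(0,w,20): cv2.putText(im,str(x0+i),(i*k,9),0,.35,(255,0,255),1); cv2.line(im,(i*k,10),(i*k,14),(255,0,255),1)
    for j in range(0,h,20): cv2.putText(im,str(y0+j),(0,j*k+4),0,.35,(255,0,255),1)
    cv2.imwrite(fn,im)
E
python3 - <<'E'
from h import *
crop(cv2.imread("pics/top0.png"),190,145,220,110,3,"pics/a.png") if 0 else None
t=cv2.imread("pics/top0.png"); s=cv2.imread("pics/side0.png")
crop(t,192,145,100,110,5,"pics/tA.png"); crop(t,310,145,100,110,5,"pics/tB.png")
cv2.imwrite("pics/tAB.png",cv2.resize(np.hstack([cv2.imread("pics/tA.png"),cv2.imread("pics/tB.png")]),(800,440)))
crop(s,180,100,220,260,3,"pics/sA.png"); cv2.imwrite("pics/sA.png",cv2.resize(cv2.imread("pics/sA.png"),(508,600)))
E
```

```text
(no output)
```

View pics/tAB.png

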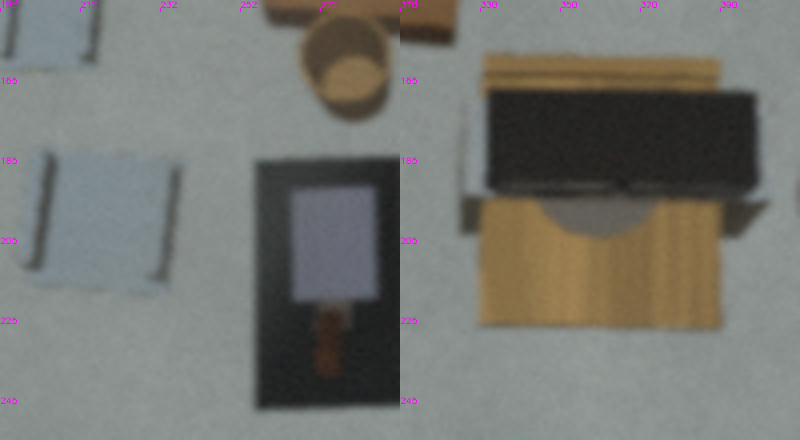

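View pics/sA.png

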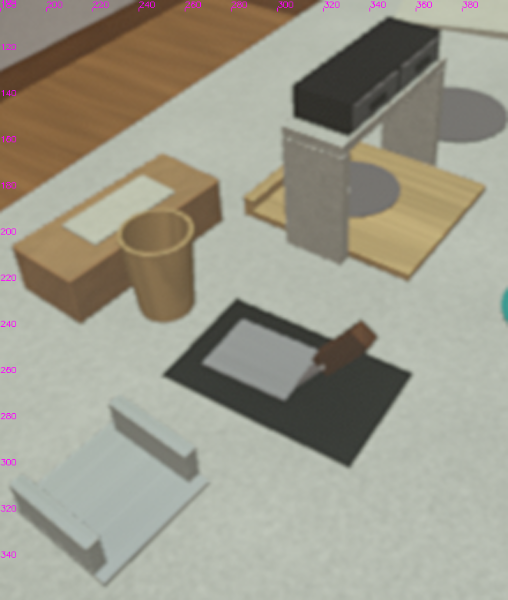

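The left half of the crop shows the blade corners and mat, and the rack's base and rails. The right half shows the bay, with the sign's front rim at about (360,204). In the side crop the rack rails, mat and deck corners are clear. I'll fit the poses from these points.

```bash
cat > fit.py <<'E'
from h import *
from scipy.optimize import least_squares
A=lambda X,Y:("top",192+X/4,145+Y/4); B=lambda X,Y:("top",310+(X-400)/4,145+Y/4); S=lambda X,Y:("side",180+X/2.31,100+Y/2.31)
def W(p,m): c,s=np.cos(p[2]),np.sin(p[2]); return [p[0]+c*m[0]-s*m[1],p[1]+s*m[0]+c*m[1],m[2]]
def fit(name,L,x0):
    r=lambda p:np.concatenate([w2px(o[0],W(p,m))-o[1:] for m,o in L])
    q=least_squares(r,x0,loss="soft_l1"); print(name,q.x.round(4),"yaw",np.degrees(q.x[2]).round(2)); print(r(q.x).reshape(-1,2).round(1).tolist()); return q.x
fit("mat",[((.1,.06,.004),A(256,160)),((-.1,.06,.004),A(255,409)),((.1,.06,.004),S(163,375)),((.1,-.06,.004),S(237,299)),((-.1,-.06,.004),S(411,374)),((-.1,.06,.004),S(349,466))],[.5,.1,0])
fit("spat",[((.045,.033,.006),A(291,186)),((.045,-.033,.006),A(377,186)),((-.045,-.033,.006),A(378,300)),((-.045,.033,.006),A(291,300)),((.045,-.033,.006),S(241,319)),((.045,.033,.006),S(202,363)),((-.045,.033,.006),S(286,400)),((-.045,-.033,.006),S(325,352))],[.5,.1,0])
b=fit("bay",[((-.105,.095,.012),B(480,325)),((-.105,-.095,.012),B(722,325)),((-.105,-.095,.012),S(485,187)),((-.105,.095,.012),S(408,274)),((.11,.095,.026),B(483,55)),((.11,-.095,.026),B(722,58))],[.6,-.1,0])
fit("rack",[((-.055,.056,.006),A(22,284)),((-.055,-.056,.006),A(168,293)),((-.055,.056,.006),S(105,580)),((-.055,-.056,.006),S(209,483)),((.045,.056,.042),S(11,488)),((-.045,.056,.042),S(104,547)),((.045,-.043,.042),S(111,402)),((-.045,-.043,.042),S(193,455))],[.5,.3,0])
f=px2w("top",360,204,.018); print("sign front",f,"bay frame",(f-[b[0],b[1],0]))
l=px2w("top",310+(540-400)/4,195,.018);r=px2w("top",310+(657-400)/4,195,.018);print(l,r,px2w("side",180+400/2.31,100+190/2.31,.018))
E
python3 fit.py
```

```text
mat [0.5501 0.0283 0.0229] yaw 1.31
[[-1.4, -0.4], [-1.4, -0.0], [-0.7, -0.6], [0.0, -1.1], [1.4, -0.7], [0.5, 0.4]]
spat [0.5797 0.0247 0.0389] yaw 2.23
[[-0.7, 0.7], [-1.4, -0.1], [-0.9, -0.6], [-0.2, 0.2], [1.2, -0.4], [0.8, -0.7], [-0.0, -0.5], [-0.9, -0.3]]
bay [ 0.6187 -0.2438 -0.0215] yaw -1.23
[[-0.9, -0.7], [-0.4, 0.7], [1.2, -1.8], [0.8, -0.7], [-0.4, -0.8], [-0.3, -0.3]]
rack [ 0.5968  0.2067 -0.0738] yaw -4.23
[[0.3, 0.2], [-0.9, 0.6], [2.2, 1.0], [1.9, -2.6], [0.4, -1.7], [-5.2, 0.6], [-0.5, -0.1], [-1.9, -0.1]]
sign front [ 0.5831857  -0.24343688  0.018     ] bay frame [-0.0355282   0.00035769  0.018     ]
[ 0.61197245 -0.19677799  0.018     ] [ 0.61202376 -0.28874486  0.018     ] [ 0.58923135 -0.26177009  0.018     ]
```

Emit:
{"api": "move_arm", "payload": {"targets": [[[60,0,0,0,0.81],[60,0,0,0,0.81],[60,0,0,0,0.81],[60,0,0,0,0.81],[60,0,0,0,0]]]}}

```text
time: 0.52
tool_pos: [0.2305, -0.5806, 0.2556]
tool_rot: [-0.001, 1.0, 0.019, -0.0]
contact_force: [-0.4, -0.4, -0.4]
gripper_width: 0.598
grasp_force: 0.0
```

```bash
cat >> h.py <<'E'
from scipy.spatial.transform import Rotation as Ro
def rep(tx=None,ty=None,tz=None,yaw=None):
    s=state(); R=Ro.from_quat(s["tool_rot"],scalar_first=True).as_matrix(); p=s["tool_pos"]
    y=np.degrees(np.arctan2(R[1,0],R[0,0])); print("t",round(s["time"],2),"p",p.round(4),"yaw",round(y,2),"zaxis",R[:,2].round(3),"F",s["contact_force"].round(1),"T",s["ft_torque"].round(2),"w",round(s["gripper_width"],3),"gf",round(s["grasp_force"],1))
    if tx is not None: print("delta units",(R.T@(np.array([tx,ty,tz])-p)/.6).round(4),"turn units",round((y-yaw)/6,3))
E
python3 -c "
from h import *
rep(.4848,.021,.12,2)
print(px2w('top',280,160,.095))"
```

```text
t 0.52 p [ 0.2305 -0.5806  0.2556] yaw 2.13 zaxis [-0.     0.001 -1.   ] F [-0.4 -0.4 -0.4] T [-0.01  0.03  0.05] w 0.598 gf 0.0
delta units [ 0.461  -0.9859  0.227 ] turn units 0.022
[0.70398529 0.00348555 0.095     ]
```

Emit:
{"api": "move_arm", "payload": {"targets": [[[60,0.028,-0.058,0,0],[60,0.028,-0.058,0,0],[60,0.028,-0.058,0,0],[60,0.028,-0.058,0,0],[60,0.028,-0.058,0,0]]]}}

```text
time: 0.93
tool_pos: [0.308, -0.402, 0.2558]
tool_rot: [-0.0, 1.0, 0.02, -0.0]
contact_force: [0.7, -0.5, 0.0]
gripper_width: 0.601
grasp_force: 0.0
```

Emit:
{"api": "move_arm", "payload": {"targets": [[[60,0.028,-0.058,0,0],[60,0.028,-0.058,0,0],[60,0.028,-0.058,0,0],[60,0.028,-0.058,0,0],[60,0.028,-0.058,0,0]]]}}

```text
time: 1.35
tool_pos: [0.3852, -0.2248, 0.2561]
tool_rot: [0.0, 1.0, 0.02, 0.0]
contact_force: [0.1, 0.6, -0.2]
gripper_width: 0.599
grasp_force: 0.0
```

Emit:
{"api": "move_arm", "payload": {"targets": [[[60,0.028,-0.058,0,0],[60,0.028,-0.058,0,0],[60,0.028,-0.058,0,0],[60,0.028,-0.058,0,0],[60,0.028,-0.058,0,0]]]}}

```text
time: 1.77
tool_pos: [0.4625, -0.0476, 0.2563]
tool_rot: [0.0, 1.0, 0.021, 0.0]
contact_force: [0.2, -0.0, 0.1]
gripper_width: 0.599
grasp_force: 0.0
```

```bash
python3 -c "
from h import *
rep(.4848,.021,.12,2)"
```

```text
t 1.77 p [ 0.4625 -0.0476  0.2563] yaw 2.35 zaxis [ 0. -0. -1.] F [ 0.2 -0.   0.1] T [-0.06 -0.05  0.01] w 0.599 gf 0.0
delta units [ 0.0418 -0.1127  0.2271] turn units 0.059
```

Emit:
{"api": "move_arm", "payload": {"targets": [[[60,0.014,-0.0375,0.01,0.05],[60,0.014,-0.0375,0.02,0],[60,0.0138,-0.0377,0.03,0],[60,0,0,0.06,0],[60,0,0,0.06,0]]]}}

```text
time: 2.18
tool_pos: [0.4862, 0.0202, 0.1486]
tool_rot: [0.0, 1.0, 0.019, 0.002]
contact_force: [-0.1, -0.3, -0.5]
gripper_width: 0.599
grasp_force: 0.0
```

Emit:
{"api": "move_arm", "payload": {"targets": [[[60,0,0,0.02,0],[60,0,0,0,0]]]}}

```text
time: 2.35
tool_pos: [0.4818, 0.0193, 0.1319]
tool_rot: [-0.001, 1.0, 0.017, -0.004]
contact_force: [0.2, -0.3, -0.4]
gripper_width: 0.602
grasp_force: 0.0
```

```bash
python3 -c "
from h import *
t=grab_frame('top')[:,:,::-1].copy(); s=grab_frame('side')[:,:,::-1].copy()
rep(.4848,.021,.08,2)
crop(t,235,165,100,140,4,'pics/g1.png'); crop(s,230,180,100,140,4,'pics/g2.png')
cv2.imwrite('pics/g.png',np.hstack([cv2.imread('pics/g1.png'),cv2.imread('pics/g2.png')]))"
```

```text
t 2.45 p [0.4853 0.0186 0.1371] yaw 1.93 zaxis [ 0. -0. -1.] F [-0.5 -0.   1.1] T [0.01 0.05 0.02] w 0.597 gf 0.0
delta units [-0.0008 -0.004   0.0952] turn units -0.012
```

View pics/g.png

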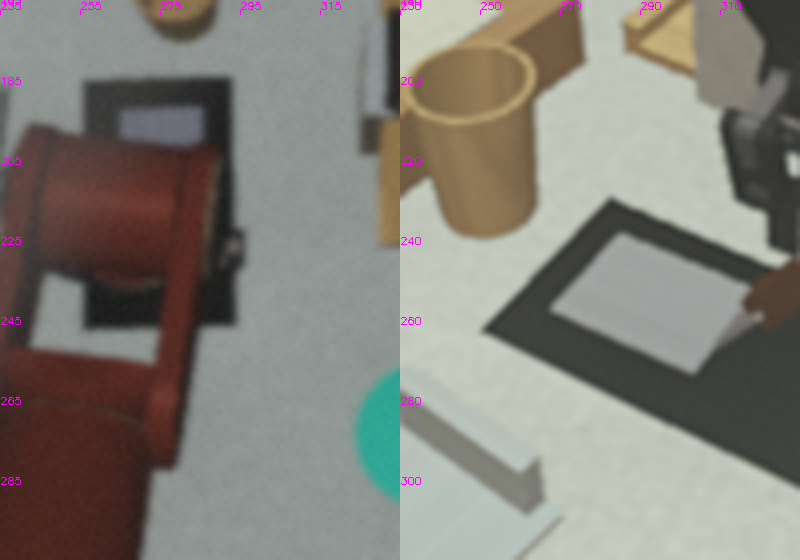

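The handle sits just below the fingers at side (325,250), with the jaws astride it. I'll go down and close.

Emit:
{"api": "move_arm", "payload": {"targets": [[[60,-0.0008,-0.004,0.04,0],[60,0,0,0.035,0],[60,0,0,0.02,0],[60,0,0,0,0],[40,0,0,0,0]]]}}

```text
time: 2.87
tool_pos: [0.4852, 0.0209, 0.0806]
tool_rot: [0.0, 1.0, 0.017, 0.001]
contact_force: [-0.2, -0.6, 0.0]
gripper_width: 0.471
grasp_force: 0.0
```

Emit:
{"api": "move_arm", "payload": {"targets": [[[25,0,0,0,0],[10,0,0,0,0],[0,0,0,0,0],[0,0,0,0,0],[0,0,0,0,0]]]}}

```text
time: 3.28
tool_pos: [0.4857, 0.021, 0.0811]
tool_rot: [0.0, 1.0, 0.017, 0.002]
contact_force: [-2.0, 0.4, 5.5]
gripper_width: 0.2
grasp_force: 59.7
```

```bash
python3 -c "
from h import *
rep()"
```

```text
t 3.28 p [0.4857 0.021  0.0811] yaw 1.91 zaxis [ 0.003 -0.001 -1.   ] F [-2.   0.4  5.5] T [-0.02  0.04  0.01] w 0.2 gf 59.7
```

Emit:
{"api": "move_arm", "payload": {"targets": [[[0,0,0,-0.02,0],[0,0,0,-0.04,0],[0,0,0,-0.03,0],[0,-0.03,0,0,0.13],[0,-0.06,0,0,0.13]]]}}

```text
time: 3.7
tool_pos: [0.433, 0.0196, 0.1363]
tool_rot: [0.0, 1.0, 0.003, 0.002]
contact_force: [-0.9, 0.5, -0.7]
gripper_width: 0.203
grasp_force: 58.8
```

Emit:
{"api": "move_arm", "payload": {"targets": [[[0,-0.03,0.02,0,0.13],[0,0,0.05,0,0.13],[0,0,0.06,0,0],[0,0,0.06,0,0],[0,0,0.06,0,0]]]}}

```text
time: 4.12
tool_pos: [0.4092, -0.1312, 0.1336]
tool_rot: [-0.0, 1.0, -0.01, 0.0]
contact_force: [0.6, -0.5, -2.0]
gripper_width: 0.201
grasp_force: 59.0
```

Emit:
{"api": "move_arm", "payload": {"targets": [[[0,0,0.06,0,0],[0,0,0.06,0,0],[0,0,0.04,0,0],[0,0,0.02,0,0],[0,0,0,0,0]]]}}

```text
time: 4.53
tool_pos: [0.4073, -0.24, 0.1336]
tool_rot: [0.0, 1.0, -0.012, -0.0]
contact_force: [-0.9, 0.4, -2.6]
gripper_width: 0.199
grasp_force: 59.0
```

```bash
python3 -c "
from h import *
rep(.4197,-.2395,.100,-1.2)
s=grab_frame('side')[:,:,::-1].copy()
crop(s,265,100,160,140,5,'pics/h.png')"
```

```text
t 4.53 p [ 0.4073 -0.24    0.1336] yaw -1.39 zaxis [-0. -0. -1.] F [-0.9  0.4 -2.6] T [0.05 0.16 0.02] w 0.199 gf 59.0
delta units [ 0.0207 -0.0013  0.056 ] turn units -0.031
```

View pics/h.png

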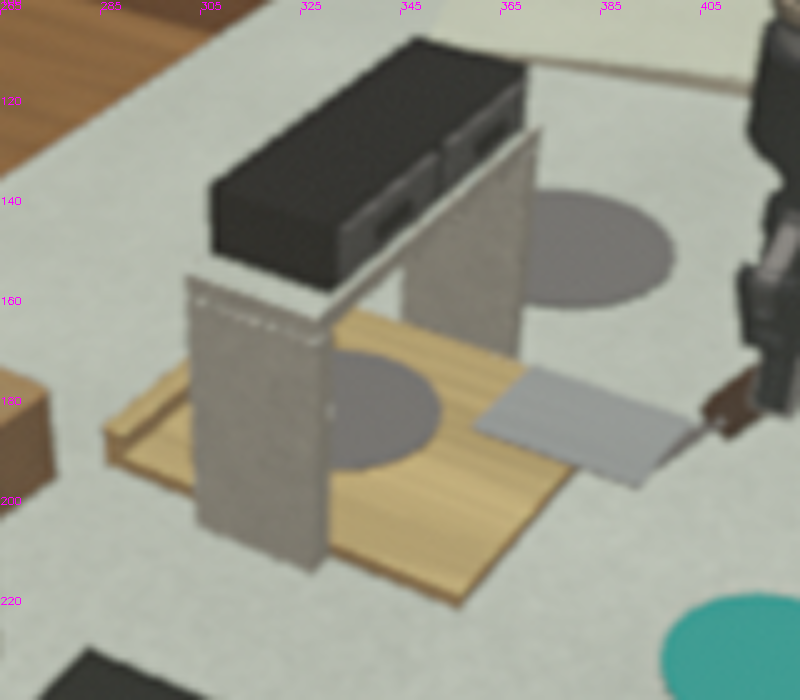

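The spatula is held level. Its front corners are at crop (530,366) and (473,425), and the sign's visible rim runs from (442,412) to (345,471). I'll refine the sign and blade positions from this view.

Run:
```python
from h import *
from scipy.optimize import least_squares
P=np.array([px2w("side",265+X/5,100+Y/5,.018)[:2] for X,Y in [(442,412),(430,445),(400,463),(345,471),(410,372),(370,354)]])
q=least_squares(lambda p:np.hypot(*(P-p).T)-.055,[.64,-.24]);print("sign",q.x,q.fun.round(4))
for n,X,Y in[("+-",530,366),("++",473,425),("-+",637,488),("--",697,425)]: print(n,px2w("side",265+X/5,100+Y/5,.0586)[:2].round(4))
print("deck corner",px2w("side",265+460/5,100+597/5,.012)[:2])
```

```text
sign [ 0.63603577 -0.23434814] [-0.0001  0.0012  0.0006 -0.0016 -0.0019  0.0009]
+- [ 0.5444 -0.2703]
++ [ 0.5457 -0.2095]
-+ [ 0.4572 -0.2058]
-- [ 0.4522 -0.2675]
deck corner [ 0.51407461 -0.14137825]
```

Emit:
{"api": "move_arm", "payload": {"targets": [[[0,0.01,-0.002,0.02,-0.03],[0,0.0105,-0.002,0.02,0],[0,0,0,0.016,0],[0,0,0,0.01,0],[0,0,0,0,0]]]}}

```text
time: 5.0
tool_pos: [0.4188, -0.2341, 0.0917]
tool_rot: [-0.001, 1.0, -0.008, -0.002]
contact_force: [0.1, -0.2, -2.3]
gripper_width: 0.202
grasp_force: 59.0
```

Emit:
{"api": "move_arm", "payload": {"targets": [[[0,0,0,0.003,0],[0,0,0,0.003,0],[0,0,0,0,0]]]}}

```text
time: 5.25
tool_pos: [0.4201, -0.236, 0.0904]
tool_rot: [0.0, 1.0, -0.009, 0.0]
contact_force: [-1.2, 0.6, -1.4]
gripper_width: 0.207
grasp_force: 59.0
```

Emit:
{"api": "move_arm", "payload": {"targets": [[[0,0,0,0.002,0],[0,0,0,0,0]]]}}

```text
time: 5.42
tool_pos: [0.4203, -0.2363, 0.0894]
tool_rot: [0.0, 1.0, -0.009, 0.0]
contact_force: [-0.8, 0.3, -1.1]
gripper_width: 0.199
grasp_force: 59.4
```

```bash
python3 -c "
from h import *
rep(.4197,-.2375,.089,-1.2)"
```

```text
t 5.42 p [ 0.4203 -0.2363  0.0894] yaw -1.04 zaxis [ 0.001 -0.001 -1.   ] F [-0.8  0.3 -1.1] T [-0.02  0.02 -0.  ] w 0.199 gf 59.4
delta units [-0.001   0.0021  0.0007] turn units 0.026
```

Emit:
{"api": "move_arm", "payload": {"targets": [[[0,0,0.002,0.001,0.03],[0,0.01,0,0,0],[0,0.015,0,0,0],[0,0.015,0,0,0],[0,0.015,0,0,0]]]}}

```text
time: 5.83
tool_pos: [0.4542, -0.2385, 0.0891]
tool_rot: [0.001, 1.0, -0.011, 0.0]
contact_force: [-5.0, 0.2, 6.0]
gripper_width: 0.201
grasp_force: 60.2
```

Emit:
{"api": "move_arm", "payload": {"targets": [[[0,0.015,0,0,0],[0,0.015,0,0,0],[0,0.015,0,0,0],[0,0.015,0,0,0],[0,0,0,0,0]]]}}

```text
time: 6.25
tool_pos: [0.4915, -0.2392, 0.0892]
tool_rot: [0.001, 1.0, -0.01, 0.001]
contact_force: [1.4, -0.0, 3.1]
gripper_width: 0.196
grasp_force: 59.7
```

```bash
python3 -c "
from h import *
rep(.538,-.24,.089,-1.2)"
```

```text
t 6.25 p [ 0.4915 -0.2392  0.0892] yaw -1.17 zaxis [ 0.002 -0.001 -1.   ] F [ 1.4 -0.   3.1] T [-0.14 -0.34 -0.1 ] w 0.196 gf 59.7
delta units [ 0.0775 -0.0002  0.0006] turn units 0.005
```

Emit:
{"api": "move_arm", "payload": {"targets": [[[0,0.012,0,0,0],[0,0.012,0,0,0],[0,0.012,0,0,0],[0,0.012,0,0,0],[0,0,0,0,0]]]}}

```text
time: 6.67
tool_pos: [0.5194, -0.2397, 0.0892]
tool_rot: [0.001, 1.0, -0.01, 0.001]
contact_force: [-1.0, -0.8, 4.8]
gripper_width: 0.202
grasp_force: 59.8
```

```bash
python3 -c "
from h import *
rep(.538,-.24,.089,-1.2)
s=grab_frame('side')[:,:,::-1].copy()
crop(s,265,100,160,120,5,'pics/i.png')"
```

```text
t 6.67 p [ 0.5194 -0.2397  0.0892] yaw -1.19 zaxis [ 0.002 -0.001 -1.   ] F [-1.  -0.8  4.8] T [-0.12  0.05 -0.05] w 0.202 gf 59.8
delta units [ 0.0309 -0.0001  0.0004] turn units 0.002
```

View pics/i.png

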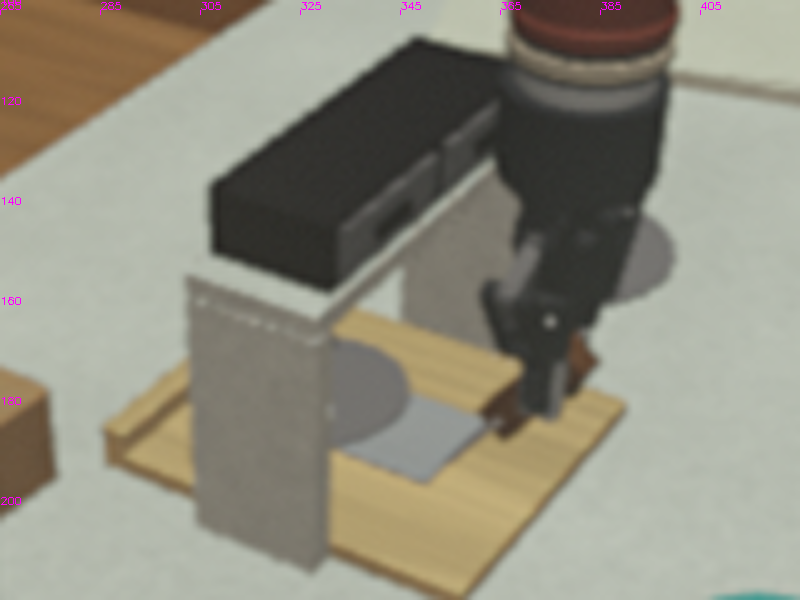

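The blade is well under the sign, whose rim edge is now at crop (410,390). The gripper body is still clear of the shelf. I'll go a little further.

Emit:
{"api": "move_arm", "payload": {"targets": [[[0,0.007,0,0,0],[0,0.007,0,0,0],[0,0.007,0,0,0],[0,0,0,0,0]]]}}

```text
time: 7.05
tool_pos: [0.5315, -0.2399, 0.0893]
tool_rot: [0.0, 1.0, -0.01, 0.001]
contact_force: [-1.8, -0.4, 6.0]
gripper_width: 0.207
grasp_force: 59.9
```

Emit:
{"api": "move_arm", "payload": {"targets": [[[0,0.005,0,0,0],[0,0.004,0,0,0],[0,0,0,0,0]]]}}

```text
time: 7.3
tool_pos: [0.5363, -0.24, 0.0893]
tool_rot: [0.0, 1.0, -0.01, -0.0]
contact_force: [-4.5, 0.3, 7.6]
gripper_width: 0.2
grasp_force: 60.3
```

```bash
cat > circ.py <<'E'
from h import *
from scipy.optimize import least_squares
def circ(pts,z):
    P=np.array([px2w("side",u,v,z)[:2] for u,v in pts])
    q=least_squares(lambda p:np.hypot(*(P-p).T)-.055,P.mean(0)+[.03,0]);print("sign(raw side; true y about -.004)",q.x.round(4),q.fun.round(4))
E
python3 -c "
from circ import *
rep(.538,-.24,.089,-1.2)
circ([(265+X/5,100+Y/5) for X,Y in [(410,390),(398,422),(345,449),(380,352),(340,339)]],.02)"
```

```text
t 7.3 p [ 0.5363 -0.24    0.0893] yaw -1.2 zaxis [-0.    -0.001 -1.   ] F [-4.5  0.3  7.6] T [-0.08  0.61 -0.03] w 0.2 gf 60.3
delta units [ 0.0029 -0.0001  0.0005] turn units -0.0
sign(raw side; true y about -.004) [ 0.6575 -0.2374] [ 0.0002 -0.0001 -0.0004  0.0004 -0.0008]
```

Emit:
{"api": "move_arm", "payload": {"targets": [[[0,0.002,0,0,0],[0,0,0,-0.003,0],[0,0,0,-0.005,0],[0,0,0,-0.008,0],[0,0,0,0,0]]]}}

```text
time: 7.72
tool_pos: [0.537, -0.2393, 0.0977]
tool_rot: [-0.0, 1.0, -0.01, -0.0]
contact_force: [0.3, 0.2, -2.4]
gripper_width: 0.209
grasp_force: 59.0
```

```bash
python3 -c "
from h import *
rep()"
```

```text
t 7.72 p [ 0.537  -0.2393  0.0977] yaw -1.2 zaxis [-0.  0. -1.] F [ 0.3  0.2 -2.4] T [-0.05  0.2  -0.03] w 0.209 gf 59.0
```

Emit:
{"api": "move_arm", "payload": {"targets": [[[0,0,0,-0.01,0],[0,0,0,-0.015,0],[0,0,0,-0.01,0],[0,0,0,0,0],[0,0,0,0,0]]]}}

```text
time: 8.13
tool_pos: [0.5375, -0.24, 0.1201]
tool_rot: [0.001, 1.0, -0.011, 0.001]
contact_force: [-0.5, 0.5, -3.0]
gripper_width: 0.203
grasp_force: 59.0
```

```bash
python3 -c "
from h import *
rep()
s=grab_frame('side')[:,:,::-1].copy()
crop(s,265,100,160,120,5,'pics/j.png')"
```

```text
t 8.13 p [ 0.5375 -0.24    0.1201] yaw -1.22 zaxis [ 0.002 -0.001 -1.   ] F [-0.5  0.5 -3. ] T [ 0.04  0.23 -0.01] w 0.203 gf 59.0
```

View pics/j.png

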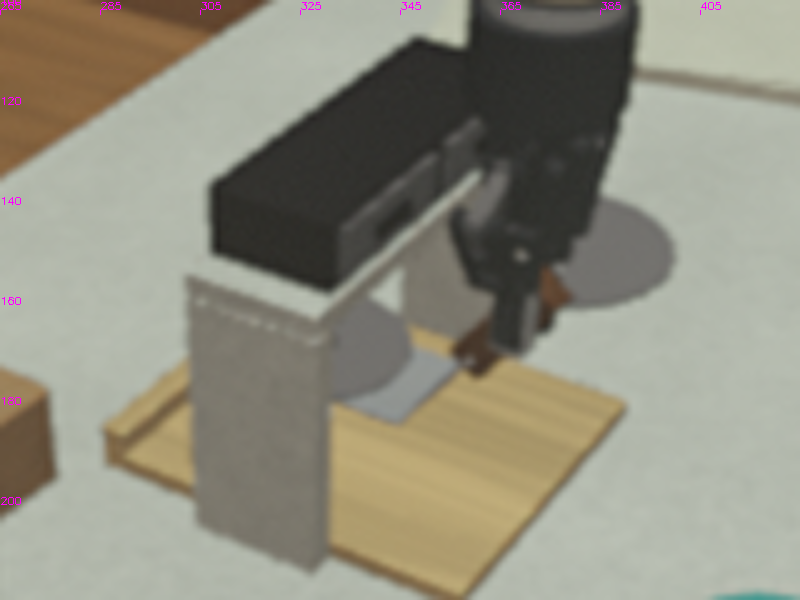

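The sign sits on the blade, lifted clear of the deck, with its rim at crop (410,350). I'll withdraw smoothly and recheck the rack from the top view alone.

Emit:
{"api": "move_arm", "payload": {"targets": [[[0,-0.005,0,0,0],[0,-0.011,0,0,0],[0,-0.017,0,0,0],[0,-0.022,0,0,0],[0,-0.027,0,0,0]]]}}

```text
time: 8.6
tool_pos: [0.4866, -0.2384, 0.1185]
tool_rot: [-0.0, 1.0, -0.01, -0.0]
contact_force: [0.3, -0.7, -3.2]
gripper_width: 0.197
grasp_force: 59.0
```

Emit:
{"api": "move_arm", "payload": {"targets": [[[0,-0.03,0,0,0],[0,-0.03,0,0,0],[0,-0.03,0,0,0],[0,-0.027,0,0,0],[0,-0.022,0,0,0]]]}}

```text
time: 9.02
tool_pos: [0.4022, -0.2363, 0.1182]
tool_rot: [-0.0, 1.0, -0.011, -0.001]
contact_force: [-0.3, 0.1, -3.5]
gripper_width: 0.205
grasp_force: 59.0
```

Emit:
{"api": "move_arm", "payload": {"targets": [[[0,-0.017,0,-0.005,0],[0,-0.011,0,-0.011,0],[0,-0.005,0,-0.017,0],[0,0,0,-0.011,0],[0,0,0,-0.005,0]]]}}

```text
time: 9.43
tool_pos: [0.3856, -0.2372, 0.1507]
tool_rot: [0.001, 1.0, -0.011, 0.002]
contact_force: [0.8, 0.2, -3.3]
gripper_width: 0.201
grasp_force: 59.0
```

```bash
python3 -c "
from h import *
rep(.4751,.2157,.15,-4.1)
A=lambda X,Y,z=.006:px2w('top',192+X/4,145+Y/4,z)[:2]
a,b,c=A(22,284),A(168,293),A(182,161)
print(a,b,c,np.hypot(*(a-b)),np.hypot(*(b-c)),(a+c)/2)
d,e=b-a,c-b; print(np.degrees(np.arctan2(d[0],-d[1])),np.degrees(np.arctan2(e[1],e[0])))"
```

```text
t 9.43 p [ 0.3856 -0.2372  0.1507] yaw -1.23 zaxis [ 0.003 -0.003 -1.   ] F [ 0.8  0.2 -3.3] T [-0.06  0.21 -0.04] w 0.201 gf 59.0
delta units [ 1.330e-01 -7.579e-01 -3.000e-04] turn units 0.479
[0.54668952 0.26742856] [0.53961346 0.1521982 ] [0.64605365 0.14473286] 0.11544742124558476 0.10670167195638489 [0.59637158 0.20608071]
-3.5140026788887724 -4.011954617764443
```

Emit:
{"api": "move_arm", "payload": {"targets": [[[0,0,-0.006,0,0],[0,0,-0.012,0,0],[0,0,-0.018,0,0],[0,0,-0.024,0,0],[0,0,-0.03,0,0]]]}}

```text
time: 9.85
tool_pos: [0.3855, -0.1811, 0.1476]
tool_rot: [-0.001, 1.0, -0.011, -0.001]
contact_force: [-0.4, -0.0, -2.2]
gripper_width: 0.202
grasp_force: 58.9
```

Emit:
{"api": "move_arm", "payload": {"targets": [[[0,0,-0.036,0,0],[0,0,-0.04,0,0],[0,0,-0.04,0,0],[0,0,-0.04,0,0],[0,0,-0.04,0,0]]]}}

```text
time: 10.27
tool_pos: [0.3875, -0.0626, 0.1476]
tool_rot: [-0.001, 1.0, -0.01, -0.001]
contact_force: [0.1, 1.2, -3.0]
gripper_width: 0.2
grasp_force: 58.9
```

Emit:
{"api": "move_arm", "payload": {"targets": [[[0,0,-0.04,0,0],[0,0,-0.04,0,0],[0,0,-0.04,0,0.03],[0,0.003,-0.04,0,0.06],[0,0.006,-0.04,0,0.06]]]}}

```text
time: 10.68
tool_pos: [0.3952, 0.0572, 0.1475]
tool_rot: [-0.0, 1.0, -0.018, -0.001]
contact_force: [0.5, -0.8, -2.6]
gripper_width: 0.202
grasp_force: 58.9
```

Emit:
{"api": "move_arm", "payload": {"targets": [[[0,0.009,-0.04,0,0.06],[0,0.01,-0.04,0,0.06],[0,0.01,-0.04,0,0.06],[0,0.01,-0.036,0,0.06],[0,0.01,-0.03,0,0.05]]]}}

```text
time: 11.1
tool_pos: [0.4302, 0.1675, 0.1475]
tool_rot: [-0.0, 0.999, -0.033, -0.001]
contact_force: [0.5, -0.6, -3.2]
gripper_width: 0.202
grasp_force: 58.9
```

Emit:
{"api": "move_arm", "payload": {"targets": [[[0,0.01,-0.024,0,0.03],[0,0.01,-0.018,0,0],[0,0.01,-0.012,0,0],[0,0.006,-0.006,0,0],[0,0,0,0,0]]]}}

```text
time: 11.52
tool_pos: [0.4553, 0.2001, 0.148]
tool_rot: [-0.0, 0.999, -0.035, -0.0]
contact_force: [-0.2, 0.7, -3.5]
gripper_width: 0.203
grasp_force: 58.9
```

```bash
python3 -c "
from h import *
rep(.4745,.2148,.15,-4.0)"
```

```text
t 11.52 p [0.4553 0.2001 0.148 ] yaw -3.98 zaxis [-0.001  0.    -1.   ] F [-0.2  0.7 -3.5] T [-0.01  0.26  0.02] w 0.203 gf 58.9
delta units [ 0.0302 -0.0267 -0.0033] turn units 0.003
```

Emit:
{"api": "move_arm", "payload": {"targets": [[[0,0.006,-0.005,0,0],[0,0.009,-0.008,0,0],[0,0.009,-0.008,0.005,0],[0,0.006,-0.0057,0.01,0],[0,0,0,0.008,0]]]}}

```text
time: 11.93
tool_pos: [0.4753, 0.2144, 0.1341]
tool_rot: [-0.0, 0.999, -0.035, 0.0]
contact_force: [-0.6, -0.5, -3.1]
gripper_width: 0.206
grasp_force: 58.9
```

Emit:
{"api": "move_arm", "payload": {"targets": [[[0,0,0,0.004,0],[0,0,0,0,0]]]}}

```text
time: 12.1
tool_pos: [0.4734, 0.2137, 0.1305]
tool_rot: [0.0, 0.999, -0.035, -0.001]
contact_force: [-0.6, -0.4, -4.2]
gripper_width: 0.199
grasp_force: 58.9
```

```bash
python3 -c "
from h import *
rep(.4745,.2148,.13,-4.0)
t=grab_frame('top')[:,:,::-1].copy(); s=grab_frame('side')[:,:,::-1].copy()
crop(t,185,165,80,110,5,'pics/k1.png'); crop(s,170,240,80,110,5,'pics/k2.png')
cv2.imwrite('pics/k.png',np.hstack([cv2.imread('pics/k1.png'),cv2.imread('pics/k2.png')]))"
```

```text
t 12.1 p [0.4734 0.2137 0.1305] yaw -4.04 zaxis [-0.003 -0.001 -1.   ] F [-0.6 -0.4 -4.2] T [-0.01  0.27  0.  ] w 0.199 gf 58.9
delta units [ 0.0016 -0.0019  0.0009] turn units -0.007
```

View pics/k.png

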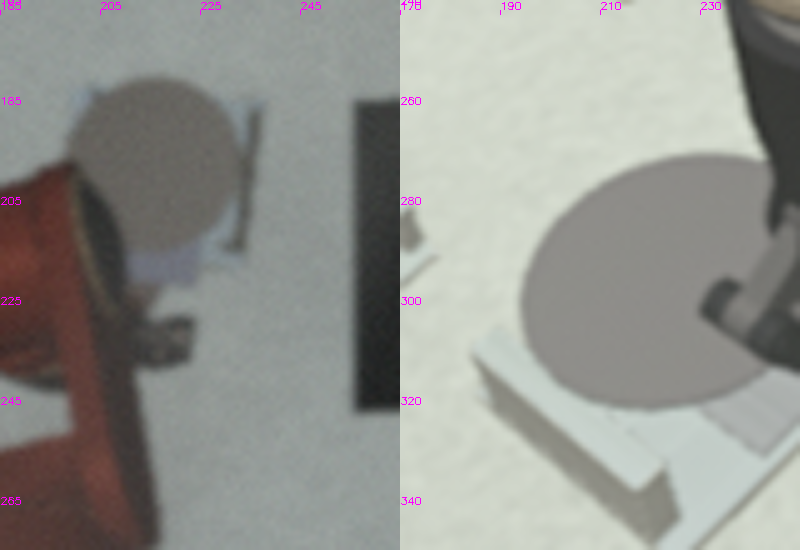

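Top half: the sign is centred at about crop (154,164), 35 px across, over the rack, with the right rail's outer edge running from (248,103) to (232,247). In the side half the +y rail's outer top edge runs from (475,355) to (640,490). I'll compare the sign with the rack.

Run:
```python
from fit import fit,A,S
from circ import *
print("----")
K=lambda X,Y:("side",170+(X-400)/5,240+Y/5); T=lambda X,Y:("top",185+X/5,165+Y/5)
print("sign top",px2w("top",185+154.5/5,165+164/5,.0615)); 
circ([K(*p)[1:] for p in[(520,305),(640,410),(705,152),(560,213),(550,367),(720,400),(620,170)]],.0615)
fit("rackTop",[((-.055,.056,.006),A(22,284)),((-.055,-.056,.006),A(168,293)),((-.055,-.056,.006),T(243,268)),((.055,-.056,.006),A(182,161)),((.045,-.056,.042),T(248,103))],[.6,.2,0])
fit("rackSide",[((.045,.056,.042),K(475,355)),((-.045,.056,.042),K(640,490)),((-.055,-.056,.006),S(209,483)),((-.055,.056,.006),S(105,581)),((.045,-.043,.042),S(111,402)),((-.045,-.043,.042),S(193,455))],[.6,.2,0])
rep()
```

```text
mat [0.5501 0.0283 0.0229] yaw 1.31
[[-1.4, -0.4], [-1.4, -0.0], [-0.7, -0.6], [0.0, -1.1], [1.4, -0.7], [0.5, 0.4]]
spat [0.5797 0.0247 0.0389] yaw 2.23
[[-0.7, 0.7], [-1.4, -0.1], [-0.9, -0.6], [-0.2, 0.2], [1.2, -0.4], [0.8, -0.7], [-0.0, -0.5], [-0.9, -0.3]]
bay [ 0.6187 -0.2438 -0.0215] yaw -1.23
[[-0.9, -0.7], [-0.4, 0.7], [1.2, -1.8], [0.8, -0.7], [-0.4, -0.8], [-0.3, -0.3]]
rack [ 0.5968  0.2067 -0.0738] yaw -4.23
[[0.3, 0.2], [-0.9, 0.6], [2.2, 1.0], [1.9, -2.6], [0.4, -1.7], [-5.2, 0.6], [-0.5, -0.1], [-1.9, -0.1]]
sign front [ 0.5831857  -0.24343688  0.018     ] bay frame [-0.0355282   0.00035769  0.018     ]
[ 0.61197245 -0.19677799  0.018     ] [ 0.61202376 -0.28874486  0.018     ] [ 0.58923135 -0.26177009  0.018     ]
----
sign top [0.59390456 0.19998717 0.0615    ]
sign(raw side; true y about -.004) [0.594  0.2056] [ 0.0003  0.0002 -0.0009  0.0009 -0.0016  0.0013  0.0009]
rackTop [ 0.597   0.2056 -0.0751] yaw -4.3
[[0.6, 0.1], [-0.6, 0.5], [-0.2, 0.2], [-0.3, -0.5], [0.4, -0.3]]
rackSide [ 0.5969  0.2078 -0.1005] yaw -5.76
[[-0.4, -1.9], [0.1, -0.1], [1.5, -1.2], [0.4, 1.2], [-0.1, 0.1], [-2.4, 1.1]]
t 12.2 p [0.474  0.2139 0.1316] yaw -4.04 zaxis [-0.001 -0.    -1.   ] F [-0.7  0.1 -2.6] T [0.01 0.21 0.02] w 0.199 gf 58.9
```

Emit:
{"api": "move_arm", "payload": {"targets": [[[0,0.002,-0.003,0,0.08],[0,0.003,-0.0037,0.002,0],[0,0,0,0.005,0],[0,0,0,0.004,0],[0,0,0,0.002,0]]]}}

```text
time: 12.62
tool_pos: [0.4774, 0.2178, 0.1238]
tool_rot: [0.0, 0.999, -0.039, -0.0]
contact_force: [-0.4, 0.4, -3.1]
gripper_width: 0.202
grasp_force: 58.9
```

Emit:
{"api": "move_arm", "payload": {"targets": [[[0,0,0,0.002,0],[0,0,0,0.002,0],[0,0,0,0.002,0],[0,0,0,0.002,0],[0,0,0,0.002,0]]]}}

```text
time: 13.03
tool_pos: [0.4777, 0.2179, 0.1182]
tool_rot: [-0.0, 0.999, -0.039, 0.0]
contact_force: [-0.7, -0.2, -3.2]
gripper_width: 0.206
grasp_force: 58.9
```

Emit:
{"api": "move_arm", "payload": {"targets": [[[0,0,0,0.002,0],[0,0,0,0.002,0],[0,0,0,0.002,0],[0,0,0,0.002,0],[0,0,0,0.002,0]]]}}

```text
time: 13.45
tool_pos: [0.4779, 0.2179, 0.1124]
tool_rot: [-0.0, 0.999, -0.039, 0.0]
contact_force: [-0.3, -0.3, -2.4]
gripper_width: 0.197
grasp_force: 59.0
```

Emit:
{"api": "move_arm", "payload": {"targets": [[[0,0,0,0.003,0],[0,0,0,0.004,0],[0,0,0,0.004,0],[0,0,0,0.003,0],[0,0,0,0,0]]]}}

```text
time: 13.87
tool_pos: [0.4773, 0.2178, 0.1032]
tool_rot: [0.0, 0.999, -0.039, -0.001]
contact_force: [-0.0, -0.3, -2.2]
gripper_width: 0.203
grasp_force: 59.0
```

Run:
```python
from h import *
rep()
# sign by grey-disc contour in both views, without viewing
for n,(x0,y0,w,h),z in(("top",(185,165,70,70),.048),("side",(165,240,90,110),.048)):
    im=grab_frame(n); cv2.imwrite(f"pics/{n}_set.png",im[:,:,::-1])
```

```text
t 13.87 p [0.4773 0.2178 0.1032] yaw -4.51 zaxis [-0.001 -0.    -1.   ] F [-0.  -0.3 -2.2] T [-0.    0.15 -0.01] w 0.203 gf 59.0
```

Emit:
{"api": "move_arm", "payload": {"targets": [[[0,-0.006,0,0,0],[0,-0.012,0,0,0],[0,-0.02,0,0,0],[0,-0.025,0,0,0],[0,-0.03,0,0,0]]]}}

```text
time: 14.38
tool_pos: [0.4214, 0.2223, 0.1041]
tool_rot: [-0.0, 0.999, -0.04, 0.0]
contact_force: [-0.4, 1.0, -2.6]
gripper_width: 0.203
grasp_force: 59.1
```

Emit:
{"api": "move_arm", "payload": {"targets": [[[0,-0.03,0,0,0],[0,-0.03,0,0,0],[0,-0.03,0,0,0],[0,-0.03,0,0,0],[0,-0.012,0,0,0]]]}}

```text
time: 14.8
tool_pos: [0.3407, 0.2285, 0.1033]
tool_rot: [0.0, 0.999, -0.039, -0.001]
contact_force: [-0.7, -1.1, -2.2]
gripper_width: 0.204
grasp_force: 59.1
```

Emit:
{"api": "move_arm", "payload": {"targets": [[[0,0,0,-0.03,0],[0,0,0,-0.03,0],[0,0,0,0,0]]]}}

```text
time: 15.05
tool_pos: [0.3452, 0.2295, 0.1437]
tool_rot: [-0.002, 0.999, -0.039, 0.004]
contact_force: [0.7, 0.8, -1.8]
gripper_width: 0.2
grasp_force: 59.1
```

Run:
```python
from h import *
rep(.4857,.021,.13,1.91)
t=grab_frame('top')[:,:,::-1].copy(); s=grab_frame('side')[:,:,::-1].copy()
crop(t,185,165,80,110,5,'pics/m1.png'); crop(s,170,240,80,110,5,'pics/m2.png')
cv2.imwrite('pics/m.png',np.hstack([cv2.imread('pics/m1.png'),cv2.imread('pics/m2.png')]))
```

```text
t 15.05 p [0.3452 0.2295 0.1437] yaw -4.49 zaxis [ 0.007  0.003 -1.   ] F [ 0.7  0.8 -1.8] T [0.03 0.05 0.01] w 0.2 gf 59.1
delta units [0.2605 0.3282 0.0235] turn units -1.067
```

View pics/m.png

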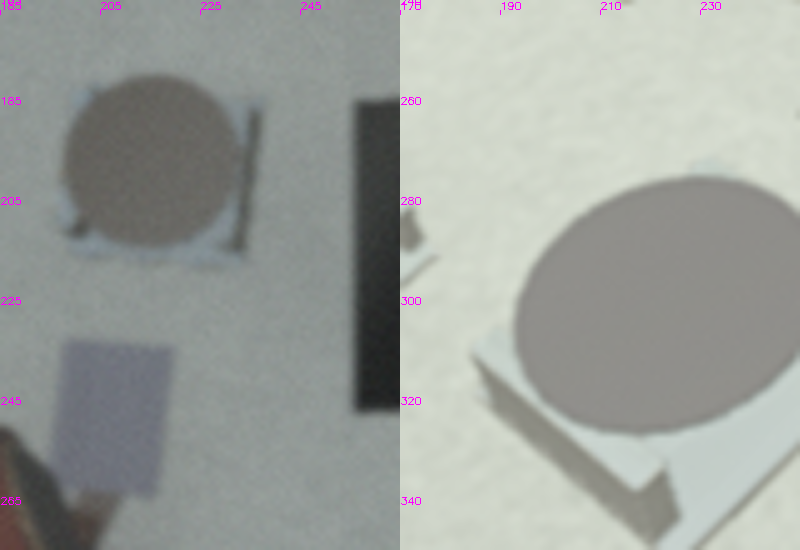

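The sign rests on both rails, its circle centred at top crop (151,161) and just inside the outer edge of the +y rail in the side view. Next I return the spatula to the mat.

Emit:
{"api": "move_arm", "payload": {"targets": [[[0,0,0,0,-0.53],[0,0,0,0,-0.53],[0,0.0278,0.0444,0,0],[0,0.0278,0.0444,0,0],[0,0.0278,0.0444,0,0]]]}}

```text
time: 15.57
tool_pos: [0.3953, 0.1493, 0.1382]
tool_rot: [0.0, 1.0, 0.017, -0.001]
contact_force: [0.7, 1.1, -2.1]
gripper_width: 0.202
grasp_force: 59.4
```

Emit:
{"api": "move_arm", "payload": {"targets": [[[0,0.0278,0.0444,0,0],[0,0.0278,0.0444,0,0],[0,0.0278,0.0444,0,0],[0,0.0278,0.0444,0,0],[0,0.0278,0.0444,0,0]]]}}

```text
time: 15.98
tool_pos: [0.4832, 0.0182, 0.138]
tool_rot: [-0.0, 1.0, 0.016, -0.001]
contact_force: [0.5, 1.3, -2.1]
gripper_width: 0.201
grasp_force: 59.4
```

Emit:
{"api": "move_arm", "payload": {"targets": [[[0,0,0,0.02,0],[0,0,0,0.02,0],[0,0,0,0.02,0],[0,0,0,0,0],[0,0,0,0,0]]]}}

```text
time: 16.4
tool_pos: [0.4813, 0.0208, 0.1016]
tool_rot: [-0.0, 1.0, 0.017, -0.002]
contact_force: [-0.5, -0.2, -2.6]
gripper_width: 0.193
grasp_force: 59.5
```

Run:
```python
from h import *
rep(.4857,.021,.0811,1.91)
print(px2w("top",185+151/5,165+161.5/5,.048))
```

```text
t 16.4 p [0.4813 0.0208 0.1016] yaw 1.92 zaxis [-0.005  0.001 -1.   ] F [-0.5 -0.2 -2.6] T [-0.03  0.11 -0.01] w 0.193 gf 59.5
delta units [ 0.0075 -0.0001  0.0341] turn units 0.002
[0.59821988 0.20511811 0.048     ]
```

Emit:
{"api": "move_arm", "payload": {"targets": [[[0,0.007,0,0.012,0],[0,0,0,0.01,0],[0,0,0,0.006,0],[0,0,0,0.003,0],[0,0,0,0.002,0]]]}}

```text
time: 16.82
tool_pos: [0.4874, 0.0201, 0.0838]
tool_rot: [-0.0, 1.0, 0.016, -0.0]
contact_force: [0.1, -0.6, -2.7]
gripper_width: 0.201
grasp_force: 59.5
```

Emit:
{"api": "move_arm", "payload": {"targets": [[[0,0,0,0.001,0],[0,0,0,0,0],[0,0,0,0,0]]]}}

```text
time: 17.07
tool_pos: [0.4877, 0.0199, 0.0838]
tool_rot: [0.0, 1.0, 0.016, 0.0]
contact_force: [0.3, -0.3, -2.2]
gripper_width: 0.203
grasp_force: 59.5
```

Run:
```python
from h import *
rep(.4857,.021,.0811,1.91)
```

```text
t 17.07 p [0.4877 0.0199 0.0838] yaw 1.85 zaxis [ 0.001 -0.    -1.   ] F [ 0.3 -0.3 -2.2] T [-0.01  0.12  0.03] w 0.203 gf 59.5
delta units [-0.0033 -0.002   0.0045] turn units -0.011
```

Emit:
{"api": "move_arm", "payload": {"targets": [[[0,-0.002,0,0.002,0],[0,0,0,0.002,0],[0,0,0,0.001,0],[0,0,0,0,0],[0,0,0,0,0]]]}}

```text
time: 17.48
tool_pos: [0.4866, 0.0198, 0.0814]
tool_rot: [0.0, 1.0, 0.016, 0.0]
contact_force: [-3.9, -0.3, 4.9]
gripper_width: 0.201
grasp_force: 60.6
```

Run:
```python
from h import *
rep(.4857,.021,.0811,1.91)
```

```text
t 17.48 p [0.4866 0.0198 0.0814] yaw 1.85 zaxis [ 0. -0. -1.] F [-3.9 -0.3  4.9] T [ 0.01  0.62 -0.01] w 0.201 gf 60.6
delta units [-0.0014 -0.002   0.0004] turn units -0.01
```

Contact with the mat matches the starting height, so I'll open and rise.

Emit:
{"api": "move_arm", "payload": {"targets": [[[25,0,0,0,0],[35,0,0,0,0],[50,0,0,0,0],[60,0,0,0,0],[60,0,0,0,0]]]}}

```text
time: 17.9
tool_pos: [0.4864, 0.0199, 0.0804]
tool_rot: [-0.0, 1.0, 0.016, 0.0]
contact_force: [-0.8, 0.8, -0.5]
gripper_width: 0.598
grasp_force: 0.0
```

Emit:
{"api": "move_arm", "payload": {"targets": [[[60,0,0,-0.02,0],[60,0,0,-0.05,0],[60,0,0,-0.06,0],[60,0,0,-0.06,0],[60,0,0,-0.06,0]]]}}

```text
time: 18.32
tool_pos: [0.486, 0.0199, 0.2329]
tool_rot: [0.0, 1.0, 0.016, 0.0]
contact_force: [0.9, -0.2, 0.6]
gripper_width: 0.599
grasp_force: 0.0
```

Emit:
{"api": "move_arm", "payload": {"targets": [[[60,-0.06,0,0,0],[60,-0.06,0,0,0],[60,0,0,0,0],[60,0,0,0,0],[60,0,0,0,0]]]}}

```text
time: 18.73
tool_pos: [0.4147, 0.0175, 0.2315]
tool_rot: [0.0, 1.0, 0.016, 0.001]
contact_force: [0.5, -0.1, -0.6]
gripper_width: 0.602
grasp_force: 0.0
```

Run:
```python
from h import *
rep()
def blob(n,im,box,lo,hi,z):
    x,y,w,h=box; m=cv2.inRange(im[y:y+h,x:x+w],lo,hi); c=max(cv2.findContours(m,0,1)[0],key=cv2.contourArea); (a,b),sz,an=cv2.minAreaRect(c)
    print(n,"px",round(a+x,1),round(b+y,1),np.round(sz,1),round(an,1),px2w(n,a+x,b+y,z).round(4))
s0=cv2.imread("pics/side0.png")[:,:,::-1]; s1=grab_frame("side"); t1=grab_frame("top"); cv2.imwrite("pics/end.png",s1[:,:,::-1])
for im in(s0,s1): print("blade colour",im[255,290]); blob("side",im,(255,232,75,55),(120,120,120),(200,200,200),.006)
d=cv2.absdiff(s0,s1).max(2)>40
for name,b in dict(cup=(228,185,40,60),tape=(435,170,50,40),tissue=(180,165,50,70),turq=(390,215,60,40)).items(): x,y,w,h=b; print(name,"changed px",d[y:y+h,x:x+w].sum())
```

```text
t 18.73 p [0.4147 0.0175 0.2315] yaw 1.84 zaxis [ 0.002 -0.    -1.   ] F [ 0.5 -0.1 -0.6] T [ 0.01 -0.03  0.01] w 0.602 gf 0.0
blade colour [149 152 149]
side px 292.1 254.3 [43.1 24.9] 23.2 [0.5834 0.0272 0.006 ]
blade colour [151 155 152]
side px 293.3 253.1 [42.7 25. ] 24.4 [0.5833 0.023  0.006 ]
cup changed px 0
tape changed px 0
tissue changed px 0
turq changed px 0
```

```bash
python3 -c "
from plant import job
print(job.job_done())"
```

```text
the job is handed in; nothing more can be done
None
```

The sign lies face up on both rails, within about 2 mm of the rack's centre by the camera fit. The spatula is flat on its mat about 4 mm from where it started, pointing the same way. The pen cup, tape roll and tissue box did not move, and the job was handed in at about 19 s.

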